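# Lay the labelled syringes in their colour-coded drug trays

## Robot

A 7-joint arm with a two-finger parallel gripper is mounted at the origin on the work surface. World frame = base frame: x ahead of the robot, y to its left, z up, the work surface at z = 0. Lengths are in mm, angles in rad, forces in N, time in s.
With the tool pointing down it reaches from about 400 to 850 mm from the base axis. Payload 10.4 kg.
Tool frame: the origin (TCP) lies midway between the tips of the shut fingers; the grasp point (between the pads) lies bot.grip_depth behind it (bot.grip_depth is the distance from the TCP to the grasp point, in mm); y points along the fingers, z is the direction in which the jaws open and shut, and the axes are right-handed (so a half turn about y gives the same grasp; the last joint's range is limited). The gripper opens to 87 mm and grips with 3 to 60 N. Pads are 19 mm wide; open, the fingers measure 117 mm over their backs; the gripper's body (75 mm by 190 mm) begins 51 mm behind the grasp point.
Start: joints at [-1.29, 0.332, -0.065, 1.46, 0.022, 1.35, -0.088], TCP at [186.954, 596.406, 222.576] pointing down, gripper open.
Joint ranges: [-2.6, 2.6], [-0.5, 2.12], [-1.47, 1.34], [0.16, 2.42], [-1.27, 4.41], [0.06, 2.06], [-2.6, 2.6]. Speed limits (rad/s): [2.22, 2.22, 2.79, 2.79, 3.14, 3.14, 3.14].

## Interface

Orientations are given as a unit quaternion [w, x, y, z].
In Python, from cell import status, optics, bot gives the robot as it stands.
- The arm moves only by the shell command python3 -m handwheel 'ROWS' [OPENING] [FORCE]. ROWS is JSON, a list of rows, each an object of numbers: "x", "y", "z": the shift along the tool's x, y, z in cm; "twist": the turn about the tool's y in degrees. A call has 1 to 20 rows; each row is the pose to reach, as a shift and turn from the pose commanded when the call began, along the tool's axes at that moment; what a row does not reach only later rows make up. A row lasts 1/10 s, in which the tool goes at most 50 mm and 8.59 degrees, less where a joint would pass 70% of its speed; a pose out of reach is approached as far as the arm can. A call with a gripper value outside its range is refused whole. OPENING is the opening, from 0 (shut) to 1 (fully open), set as the call begins (- or left out, the last holds). The fingers move at their own pace and stop on an object; FORCE is the grip in N (left out, the last holds). Time passes only in rows, so rows that repeat a pose let the fingers close. It gives the time, the measured TCP pose, the force and the opening at its end, in the units of the state.
- status.state(): the state, without advancing time (a new reading comes with each control period).
- optics.snapshot(name): name is "scene" or "top"; returns (picture, depth): 400x640x3 uint8, red, green, blue; 400x640 float32, mm along the optical axis (not along the pixel's ray), 0 where there is no reading.
- optics.get_calibration(name): a dict with "fovy" (degrees; the focal length in pixels is half the picture's height over the tangent of half this angle, whatever the lens; pixels are square), "cx", "cy" (the principal point, pixels), "k1" (the pictures are not rectified: a ray, as slopes to the right and down, at radius r is drawn at 1 + k1 r^2 times it, then the intrinsics apply), "cam_to_world" (4x4, takes a point from camera to world coordinates). Camera axes: x right, y up, looking along -z (the intrinsics and any distortion apply to the point x, -y, -z); pixel columns grow to the right and rows downward; lengths in mm; the calibration is good to about 2 mm. A picture is of the moment at which its call begins. get_calibration takes no time and is no camera call.
- bot.finish_job(): hands the job in, once; it reports no verdict.
The state is a dict: "t": time; "q": joint angles; "joint_vel": joint speeds; "effort": joint torques, N m; "ee_pos": TCP position; "eef_rot": TCP orientation; "force": force on the tool from outside, world axes, zero at the start; "torque": the same for the moment, N m; "opening": finger opening in mm.
Only numpy, scipy, OpenCV 4.12 (cv2) and the standard library are available. Lean on these libraries where they do the work, as an engineer would, in place of code of your own. Each camera call takes 0.05 s, during which the arm holds its last target.

## Task

Set out the drug trays for the next case: lay each of the four colour-labelled syringes flat in the tray of its own colour, straight along the middle of the tray, with its tip cap pointing away from the robot. Set them down gently rather than letting them drop, and leave the syringe without a label and the glass vial where they are.

Things in the scene. Friction and masses are not known exactly. Their poses are not given: they have to be found in the camera images.
- syringe_yellow: loose empty syringe with a yellow label around its barrel, lying flat (20 ml size: 124 mm long overall, barrel diameter 22 mm, about 18 g). Origin on its axis at mid-length, 11 mm above its support; grip across the barrel there. +x runs along the axis to the narrow white tip cap, which ends 62 mm off; the plunger's thumb disc ends 62 mm the other way. Finger flange 36 mm wide at x = -44 mm, ears level (no rolling)
- syringe_green: loose empty syringe with a green label around its barrel, lying flat (20 ml size: 124 mm long overall, barrel diameter 22 mm, about 18 g). Origin on its axis at mid-length, 11 mm above its support; grip across the barrel there. +x runs along the axis to the narrow white tip cap, which ends 62 mm off; the plunger's thumb disc ends 62 mm the other way. Finger flange 36 mm wide at x = -44 mm, ears level (no rolling)
- syringe_red: loose empty syringe with a red label around its barrel, lying flat (10 ml size: 106 mm long overall, barrel diameter 18 mm, about 13 g). Origin on its axis at mid-length, 9 mm above its support; grip across the barrel there. +x runs along the axis to the narrow white tip cap, which ends 53 mm off; the plunger's thumb disc ends 53 mm the other way. Finger flange 30 mm wide at x = -36 mm, ears level (no rolling)
- syringe_blue: loose empty syringe with a blue label around its barrel, lying flat (10 ml size: 106 mm long overall, barrel diameter 18 mm, about 13 g). Origin on its axis at mid-length, 9 mm above its support; grip across the barrel there. +x runs along the axis to the narrow white tip cap, which ends 53 mm off; the plunger's thumb disc ends 53 mm the other way. Finger flange 30 mm wide at x = -36 mm, ears level (no rolling)
- tray_yellow: shallow open yellow tray, fixed on a pale green mat: 166 by 102 mm, 10 mm high, walls and floor 3 mm thick, long sides running roughly away from the robot. Origin on its underside at the middle of the near short wall's outer face (where a pull tab with a white card sticks out 14 mm); +x along the tray away from the robot, z up: the tray's middle is at x = 83 mm, its inner floor at z = 3 mm
- tray_green: shallow open green tray, fixed on a pale green mat: 166 by 102 mm, 10 mm high, walls and floor 3 mm thick, long sides running roughly away from the robot. Origin on its underside at the middle of the near short wall's outer face (where a pull tab with a white card sticks out 14 mm); +x along the tray away from the robot, z up: the tray's middle is at x = 83 mm, its inner floor at z = 3 mm
- tray_red: shallow open red tray, fixed on a pale green mat: 166 by 102 mm, 10 mm high, walls and floor 3 mm thick, long sides running roughly away from the robot. Origin on its underside at the middle of the near short wall's outer face (where a pull tab with a white card sticks out 14 mm); +x along the tray away from the robot, z up: the tray's middle is at x = 83 mm, its inner floor at z = 3 mm
- tray_blue: shallow open blue tray, fixed on a pale green mat: 166 by 102 mm, 10 mm high, walls and floor 3 mm thick, long sides running roughly away from the robot. Origin on its underside at the middle of the near short wall's outer face (where a pull tab with a white card sticks out 14 mm); +x along the tray away from the robot, z up: the tray's middle is at x = 83 mm, its inner floor at z = 3 mm
- syringe_plain: a syringe without any label (clear barrel, white plunger; 20 ml size: 124 mm long overall, barrel diameter 22 mm), lying on the table among the others; it is to be left alone. Origin and axes as for the labelled ones of its size
- vial: small amber glass vial with a white paper label and a grey cap, standing upright on the table, 29 mm in diameter, 58 mm tall; it is to be left alone. Origin under its centre, z up
Not all that is in view belongs to the job. What is shaped like the syringe_yellow but orange is not meant.

How it is judged (in metres and radians):
At the end, for the whole second after the job is handed in: Each labelled syringe at rest, released, on the floor of its colour's tray: within 18 mm along and 15 mm across of the tray's middle, within 15 degrees of its length, tip cap away from the pull tab. Unlabelled syringe and vial within 20 mm of their start, vial upright (x of syringe_yellow in the frame of tray_yellow between 0.065 and 0.101 m and y of syringe_yellow in the frame of tray_yellow between -0.015 and 0.015 m and z of syringe_yellow in the frame of tray_yellow between 0.011 and 0.018 m and angle between the x axis of syringe_yellow and the x axis of tray_yellow, either way round below 0.26 rad and x of tray_yellow in the frame of syringe_yellow below -0.05 m and linear speed of each of syringe_yellow, syringe_green, syringe_red, syringe_blue below 0.02 m/s and x of syringe_green in the frame of tray_green between 0.065 and 0.101 m and y of syringe_green in the frame of tray_green between -0.015 and 0.015 m and z of syringe_green in the frame of tray_green between 0.011 and 0.018 m and angle between the x axis of syringe_green and the x axis of tray_green, either way round below 0.26 rad and x of tray_green in the frame of syringe_green below -0.05 m and x of syringe_red in the frame of tray_red between 0.065 and 0.101 m and y of syringe_red in the frame of tray_red between -0.015 and 0.015 m and z of syringe_red in the frame of tray_red between 0.009 and 0.016 m and angle between the x axis of syringe_red and the x axis of tray_red, either way round below 0.26 rad and x of tray_red in the frame of syringe_red below -0.05 m and x of syringe_blue in the frame of tray_blue between 0.065 and 0.101 m and y of syringe_blue in the frame of tray_blue between -0.015 and 0.015 m and z of syringe_blue in the frame of tray_blue between 0.009 and 0.016 m and angle between the x axis of syringe_blue and the x axis of tray_blue, either way round below 0.26 rad and x of tray_blue in the frame of syringe_blue below -0.05 m and distance of each of syringe_plain, vial from where it was at the start of the episode below 0.02 m and angle between vial's own z axis and vertical below 0.2 rad); the robot touches nothing.
It fails at once if a labelled syringe is let go or thrown more than about 4 cm above the surface ((height (world z) of syringe_yellow above 0.055 m and contact force between syringe_yellow and the fingers below 0.02 N) or (height (world z) of syringe_green above 0.055 m and contact force between syringe_green and the fingers below 0.02 N) or (height (world z) of syringe_red above 0.055 m and contact force between syringe_red and the fingers below 0.02 N) or (height (world z) of syringe_blue above 0.055 m and contact force between syringe_blue and the fingers below 0.02 N)).
It fails at once if the unlabelled syringe or the vial is shifted by more than 20 mm, or the vial tipped (distance of any of syringe_plain, vial from where it was at the start of the episode above 0.02 m or angle between vial's own z axis and vertical above 0.4 rad).
It also fails if it takes over 120 s, if anything falls off the work surface, if the arm or the gripper's body presses on something with over 40 N, if the wrist force passes 120 N, or if a joint passes its speed limit or range.

## Working session

There is one attempt and no reset: what is moved stays moved. The work goes in short steps, Python scripts to look and compute and a shell command to move; the robot and the scene stay as the last step left them, time stands still between calls to the robot, and variables do not carry over. Pictures are saved under pics/ and viewed, and the job is handed in when it is done.

```bash
ls; mkdir -p pics; python3 - <<'E'
from cell import status, optics, bot
import cv2,numpy as np
print(status.state(), bot.grip_depth)
for n in ("top","scene"):
    p,d=optics.snapshot(n); cv2.imwrite(f"pics/{n}0.png",p[:,:,::-1]); np.save(f"{n}_d.npy",d); np.save(f"{n}_p.npy",p)
    print(n,optics.get_calibration(n))
E
```

```text
pics
{'t': 0.0, 'q': array([-1.28957286,  0.33285989, -0.06469849,  1.46092555,  0.021589  ,
        1.34991695, -0.08851629]), 'joint_vel': array([ 0.00046803, -0.00076942, -0.00058786, -0.00122885, -0.00077124,
        0.00047664, -0.00189384]), 'effort': array([ 2.10778616e-06, -6.23245025e+01,  2.44998594e-02, -3.89898920e+01,
       -6.14348240e-02,  3.96167336e-02,  1.55634057e-04]), 'ee_pos': array([186.86906333, 596.00446435, 221.76895527]), 'eef_rot': array([-0.69846627,  0.69946033, -0.10706099,  0.10694888]), 'force': array([-0.53132237,  0.88676556, -0.39143043]), 'torque': array([ 0.05133776,  0.02113704, -0.00824554]), 'opening': 86.95169267528307} 18.700000000000003
top {'fovy': 48.936740990850694, 'cx': 326.98193182839367, 'cy': 195.70084366638838, 'k1': 0.012777087199620736, 'cam_to_world': array([[-1.53672226e-02,  9.94526867e-01, -1.03344860e-01,
         2.54571333e+02],
       [-9.99880695e-01, -1.54465052e-02,  3.31391151e-05,
         3.57635586e+01],
       [-1.56335919e-03,  1.03333040e-01,  9.94645584e-01,
         1.35172058e+03],
       [ 0.00000000e+00,  0.00000000e+00,  0.00000000e+00,
         1.00000000e+00]])}
scene {'fovy': 55.863837802958884, 'cx': 324.1766319036849, 'cy': 200.8809060171455, 'k1': -0.09164730326422617, 'cam_to_world': array([[ 5.70209303e-01, -6.12390431e-01,  5.47575850e-01,
         9.40019491e+02],
       [ 8.21494213e-01,  4.27442981e-01, -3.77411917e-01,
        -3.31395268e+02],
       [-2.93400666e-03,  6.65034178e-01,  7.46807159e-01,
         7.97978415e+02],
       [ 0.00000000e+00,  0.00000000e+00,  0.00000000e+00,
         1.00000000e+00]])}
```

View pics/top0.png

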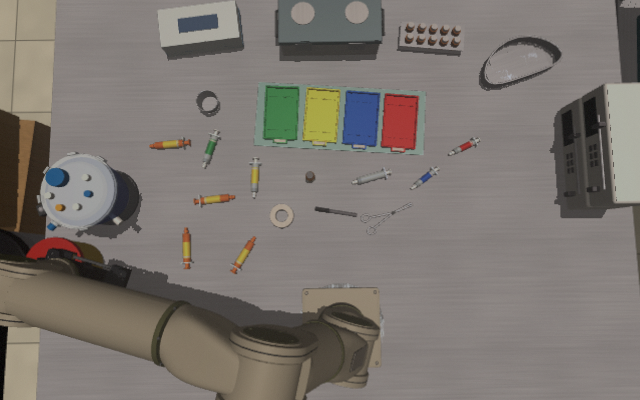

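View pics/scene0.png

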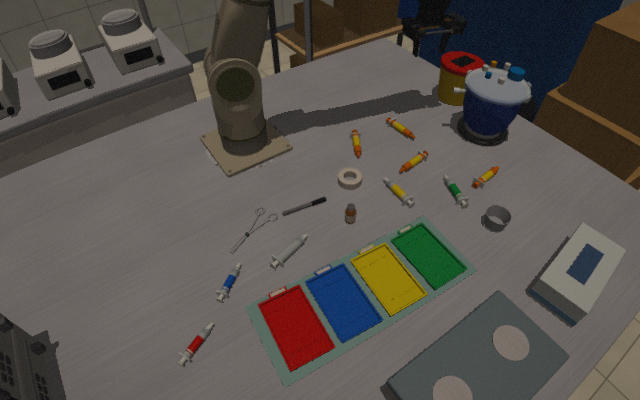

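The top view shows the trays (green, yellow, blue, red from left) around row 118. The real syringes are green (211,150), yellow (255,178), plain (372,177), blue (425,178) and red (464,147); the vial is at (310,177). The four orange ones are decoys. I'll zoom in next.

```bash
python3 - <<'E'
import cv2,numpy as np
p=np.load("top_p.npy")[:,:,::-1]
def z(n,x0,x1,y0,y1,s): cv2.imwrite(n,cv2.resize(p[y0:y1,x0:x1],None,fx=s,fy=s,interpolation=cv2.INTER_CUBIC))
z("pics/za.png",190,320,80,210,4.5)
z("pics/zb.png",340,490,75,195,5)
E
```

```text
(no output)
```

View pics/za.png

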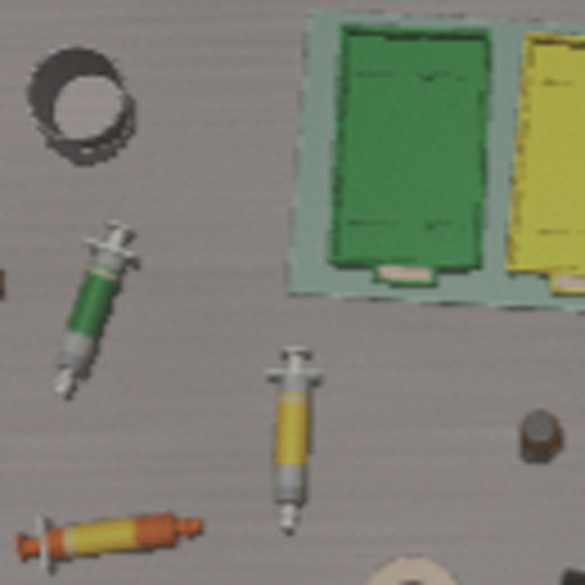

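View pics/zb.png

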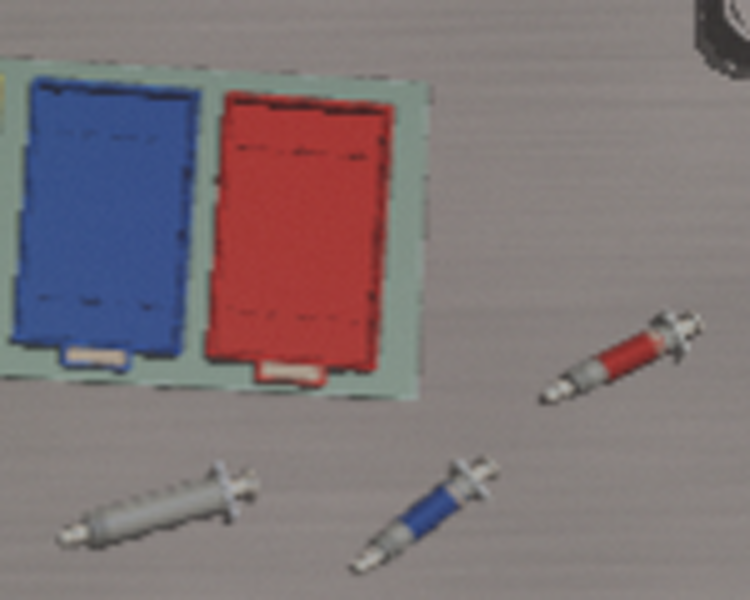

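```bash
cat > h.py <<'E'
import cv2,numpy as np
from scipy.spatial.transform import Rotation as R
from cell import optics,status,bot
def ray(n,uv):
    c=optics.get_calibration(n); f=200/np.tan(np.radians(c['fovy']/2))
    K=np.array([[f,0,c['cx']],[0,f,c['cy']],[0,0,1]])
    s=cv2.undistortPoints(np.array(uv,float).reshape(-1,1,2),K,np.array([c['k1'],0,0,0,0]))[:,0]
    T=c['cam_to_world']; d=np.c_[s[:,0],-s[:,1],-np.ones(len(s))]
    return T[:3,3],d@T[:3,:3].T,T,d
def onz(n,uv,z):
    o,d,_,_=ray(n,uv); k=(z-o[2])/d[:,2]; return o+d*k[:,None]
def bydepth(n,uv,D):
    o,d,_,_=ray(n,uv); return o+d*np.array(D)[:,None]
def mask(p,name):
    h=cv2.cvtColor(np.ascontiguousarray(p),cv2.COLOR_RGB2HSV); H,S,V=[h[...,i].astype(int) for i in range(3)]
    r={'green':(50,80),'yellow':(24,34),'blue':(105,125)}
    m=(S>110)&(((H<6)|(H>174)) if name=='red' else ((H>=r[name][0])&(H<=r[name][1])))
    return m.astype(np.uint8)
def blobs(p,name,amin=15):
    n,l,st,c=cv2.connectedComponentsWithStats(mask(p,name))
    return [(l==i,st[i,4],c[i]) for i in range(1,n) if st[i,4]>=amin]
def tool():
    s=status.state(); w,x,y,z=s['eef_rot']; return s,R.from_quat([x,y,z,w])
E
python3 - <<'E'
from h import *
p=np.load('top_p.npy'); d=np.load('top_d.npy')
for n in ('green','yellow','blue','red'):
    for m,a,c in sorted(blobs(p,n),key=lambda b:-b[1])[:4 if n=='yellow' else 3]:
        v,u=np.nonzero(m); D=np.median(d[m])
        w=bydepth('top',[c],[D])[0]; 
        print(n,a,c.round(1),'world@depth',w.round(1))
        if a>400:
            cnt=max(cv2.findContours(m.astype(np.uint8),0,1)[0],key=cv2.contourArea)
            for zz in (0,5,10):
                q=onz('top',cnt.reshape(-1,2),zz)[:,:2].astype(np.float32)
                print('   ',zz,cv2.minAreaRect(q))
s,r=tool(); print(r.as_matrix().round(3))
# mat / table height checks
for uv in [(260,120),(258,147),(420,140),(340,220),(400,300),(500,180),(281,115),(401,120)]:
    print(uv,bydepth('top',[uv],[np.median(d[uv[1]-1:uv[1]+2,uv[0]-1:uv[0]+2])]).round(1))
E
```

```text
green 1511 [281.1 112.8] world@depth [657.9 175.6   6.8]
    0 ((661.84619140625, 177.03631591796875), (101.61204528808594, 167.551025390625), 87.12741088867188)
    5 ((660.3397827148438, 176.51373291015625), (101.23616027832031, 166.9311981201172), 87.12740325927734)
    10 ((658.8331298828125, 175.99118041992188), (100.86033630371094, 166.31146240234375), 87.12741088867188)
green 21 [208.8 147.2] world@depth [548.1 396.8  22.4]
yellow 1758 [321.1 114.7] world@depth [649.8  50.4   7. ]
    0 ((652.2777099609375, 50.468109130859375), (104.87803649902344, 173.53707885742188), 84.84468078613281)
    5 ((650.8065185546875, 50.413719177246094), (104.49010467529297, 172.89523315429688), 84.84468078613281)
    10 ((649.3353881835938, 50.35933303833008), (104.10216522216797, 172.2532958984375), 84.84468078613281)
yellow 48 [185.4 248.8] world@depth [239.2 463.   21.7]
yellow 43 [242.4 255.2] world@depth [217.2 292.2  21.7]
yellow 40 [254.  175.9] world@depth [457.  257.5  22.7]
blue 1745 [360.7 118.1] world@depth [637.  -73.5   7. ]
    0 ((635.2177124023438, -74.04537963867188), (105.2774
[... 777 characters left out ...]
844, 869.9307861328125), (63.24460220336914, 171.26356506347656), 2.7425527572631836)
    5 ((249.88441467285156, 866.8452758789062), (63.01064682006836, 170.63003540039062), 2.742544412612915)
    10 ((249.90184020996094, 863.759765625), (62.77671432495117, 169.99658203125), 2.742549419403076)
red 57 [465.4 145.6] world@depth [ 541.9 -393.4   17.6]
[[ 0.954 -0.     0.299]
 [-0.299 -0.001  0.954]
 [ 0.    -1.    -0.001]]
(260, 120) [[637.1 242.5   2.3]]
(258, 147) [[551.2 248.9   1.2]]
(420, 140) [[ 564.6 -257.     4.8]]
(340, 220) [[319.3  -3.2  -0.9]]
(400, 300) [[  75.6 -179.5   -0.4]]
(500, 180) [[ 435.7 -500.9   -0.9]]
(281, 115) [[651.2 176.1   5.6]]
(401, 120) [[ 629.  -199.6    6.2]]
```

```bash
cat > meas.py <<'E'
from h import *
from scipy.optimize import minimize
def trays(p):
    out={}
    for n in ('green','yellow','blue','red'):
        m,a,c=max([b for b in blobs(p,n) if b[2][0]>200],key=lambda b:b[1])
        m=cv2.dilate(cv2.erode(m.astype(np.uint8),np.ones((2,2))),np.ones((2,2)))
        v,u=np.nonzero(m); q=onz('top',np.c_[u,v],8)[:,:2]
        # grid around incl. background
        vv,uu=np.mgrid[v.min()-6:v.max()+7,u.min()-6:u.max()+7]
        g=onz('top',np.c_[uu.ravel(),vv.ravel()],8)[:,:2]; lab=m[vv.ravel(),uu.ravel()]*2.-1
        def f(t):
            cs,sn=np.cos(t[2]),np.sin(t[2]); e=g-t[:2]; a=e[:,0]*cs+e[:,1]*sn; b=-e[:,0]*sn+e[:,1]*cs
            ins=1/(1+np.exp((abs(a)-83)/1.5))*1/(1+np.exp((abs(b)-51)/1.5)); return -(ins*lab).sum()/len(q)
        best=min((minimize(f,[*q.mean(0),y],method='Nelder-Mead',options=dict(xatol=.01,fatol=1e-5,initial_simplex=np.array([q.mean(0).tolist()+[y],(q.mean(0)+[8,0]).tolist()+[y],(q.mean(0)+[0,8]).tolist()+[y],q.mean(0).tolist()+[y+.1]]))) for y in (-.2,-.1,0)),key=lambda r:r.fun)
        out[n]=best.x; print('tray',n,best.x[:2].round(1),np.degrees(best.x[2]).round(1),round(best.fun,3))
    return out
def syr(d,box,zax,tipdir):
    x0,x1,y0,y1=box; vv,uu=np.mgrid[y0:y1,x0:x1]; uv=np.c_[uu.ravel(),vv.ravel()]
    D=d[uv[:,1],uv[:,0]]; w=bydepth('top',uv,D)
    k=(D>0)&(w[:,2]>4); 
    im=np.zeros(d.shape,np.uint8); im[uv[k,1],uv[k,0]]=1
    n,l,st,c=cv2.connectedComponentsWithStats(im); i=1+np.argmax(st[1:,4])
    v,u=np.nonzero(l==i); q=onz('top',np.c_[u,v],zax)[:,:2]
    c,e=cv2.PCACompute(q.astype(np.float32),mean=None); e=e[0]*(1 if e[0]@np.array(tipdir)>0 else -1)
    s=(q-c)@e; o=(q-c)@np.array([-e[1],e[0]]); mid=c[0]+e*(s.min()+s.max())/2
    print(box,'n',len(u),'mid',mid.round(1),'yaw',np.degrees(np.arctan2(e[1],e[0])).round(1),'len',(s.max()-s.min()).round(1),'wid',np.ptp(o).round(1),'maxz',w[:,2].max().round(1))
    return mid,e
E
python3 - <<'E'
from meas import *
p=np.load('top_p.npy'); d=np.load('top_d.npy')
trays(p)
syr(d,(196,226,124,175),11,(-1,.3)); syr(d,(242,268,150,205),11,(-1,0))
syr(d,(444,485,132,161),9,(-.5,1)); syr(d,(404,442,162,195),9,(-.5,1)); syr(d,(346,396,164,190),11,(0,1))
syr(d,(300,320,165,190),29,(1,0))
E
```

```text
tray green [654.1 172.2] -3.1 -0.824
tray yellow [647.1  47.2] -5.2 -0.916
tray blue [633.6 -76.5] -5.3 -0.917
tray red [ 623.2 -197.6] -5.8 -0.916
(196, 226, 124, 175) n 287 mid [547.4 397.5] yaw 162.2 len 125.6 wid 39.6 maxz 1351.7
(242, 268, 150, 205) n 287 mid [460.4 259.5] yaw 177.3 len 134.4 wid 37.4 maxz 1351.7
(444, 485, 132, 161) n 205 mid [ 541.8 -392.7] yaw 115.8 len 108.2 wid 29.2 maxz 1351.7
(404, 442, 162, 195) n 202 mid [ 445.4 -266.4] yaw 127.1 len 112.1 wid 32.6 maxz 1351.7
(346, 396, 164, 190) n 279 mid [ 452.2 -103.7] yaw 105.4 len 134.2 wid 39.6 maxz 1351.7
(300, 320, 165, 190) n 102 mid [457.1  91.5] yaw 29.7 len 42.7 wid 34.9 maxz 1351.7
```

```bash
cat > go.py <<'E'
import sys
from h import *
s,r=tool(); M=r.as_matrix(); x,y,z,hd=map(float,sys.argv[1:5])
d=M.T@(np.array([x,y,z])-s['ee_pos'])/10
cur=np.degrees(np.arctan2(M[1,0],M[0,0])); t=cur-hd; t=t if len(sys.argv)>5 else (t+180)%360-180
print('t',round(s['t'],2),'pos',s['ee_pos'].round(1),'heading',cur.round(1),'open',round(s['opening'],1),'F',s['force'].round(1))
print('shift cm',d.round(2),'twist',round(t,1),'rows>=',int(max(np.linalg.norm(d)/5,abs(t)/8.59))+1)
E
python3 go.py 547.4 397.5 120 -17.8
```

```text
t 0.1 pos [186.9 596.  221.8] heading -17.4 open 87.2 F [-0.6 -0.2  0.5]
shift cm [40.34 10.2  -8.15] twist 0.4 rows>= 9
```

```bash
python3 -m handwheel '[{"x":4,"y":1,"z":-0.8},{"x":8,"y":2,"z":-1.6},{"x":12,"y":3,"z":-2.4},{"x":16,"y":4,"z":-3.2},{"x":20,"y":5,"z":-4},{"x":24,"y":6,"z":-4.8},{"x":28,"y":7,"z":-5.6},{"x":32,"y":8,"z":-6.4},{"x":36,"y":9,"z":-7.2},{"x":38.5,"y":9.8,"z":-7.8},{"x":40.3,"y":10.2,"z":-8.1},{"x":40.3,"y":10.2,"z":-8.1},{"x":40.3,"y":10.2,"z":-8.1},{"x":40.3,"y":10.2,"z":-8.1}]' 0.7 15; python3 go.py 547.4 397.5 4.5 -17.8; python3 - <<'E'
from h import *
p,d=optics.snapshot('scene'); cv2.imwrite('pics/s1.png',p[:,:,::-1])
E
```

```text
t 0.1 pos [186.9 596.  221.8] heading -17.4 open 87.2 F [-0.6 -0.2  0.5]
shift cm [40.34 21.75 -8.13] twist 0.4 rows>= 10invalid input
```

View pics/s1.png

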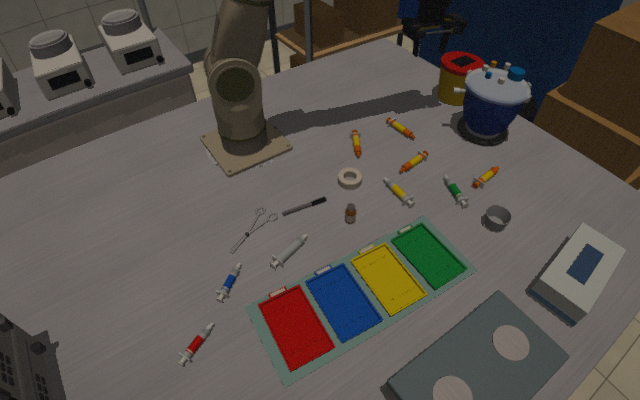

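The call was refused and the scene is unchanged, so nothing moved. Every key may be required; I'll retry with a small test.

```bash
python3 -m handwheel '[{"x":2,"y":0.5,"z":-0.4,"twist":0}]' 0.7 15
```

```text
t: 0.25
ee_pos: [201.9, 587.9, 217.6]
eef_rot: [0.699, -0.699, 0.106, -0.105]
force: [-0.5, 0.0, 0.4]
opening: 83.6
```

```bash
python3 -m handwheel '[{"x":4,"y":1,"z":-0.8,"twist":0},{"x":8,"y":2,"z":-1.6,"twist":0},{"x":12,"y":3,"z":-2.4,"twist":0},{"x":16,"y":4,"z":-3.2,"twist":0},{"x":20,"y":5,"z":-4,"twist":0},{"x":24,"y":6,"z":-4.8,"twist":0},{"x":28,"y":7,"z":-5.6,"twist":0},{"x":32,"y":8,"z":-6.4,"twist":0},{"x":36,"y":9,"z":-7.2,"twist":0.4},{"x":38.3,"y":9.7,"z":-7.7,"twist":0.4},{"x":38.3,"y":9.7,"z":-7.7,"twist":0.4},{"x":38.3,"y":9.7,"z":-7.7,"twist":0.4},{"x":38.3,"y":9.7,"z":-7.7,"twist":0.4}]' 0.7 15; python3 go.py 547.4 397.5 4.5 -17.8; python3 - <<'E'
from h import *
p,d=optics.snapshot('scene'); cv2.imwrite('pics/s2.png',p[:,:,::-1])
E
```

```text
t: 1.55
ee_pos: [546.1, 399.9, 120.7]
eef_rot: [0.699, -0.698, 0.109, -0.109]
force: [0.6, -0.0, 0.3]
opening: 60.6
t 1.55 pos [546.1 399.9 120.7] heading -17.7 open 60.6 F [ 0.6 -0.   0.3]
shift cm [ 0.21 11.62 -0.2 ] twist 0.1 rows>= 3
```

View pics/s2.png

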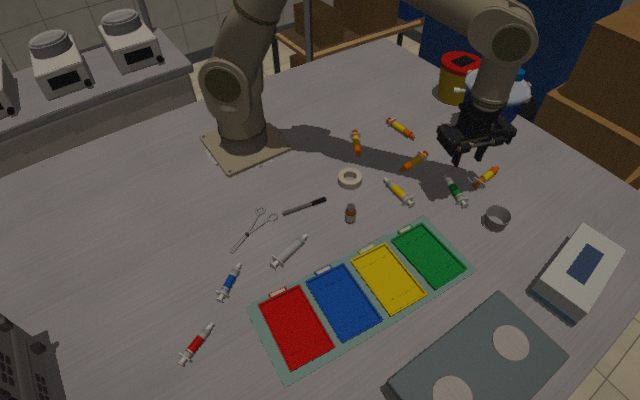

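The gripper is over the green syringe (455,190). Descend, then close.

```bash
python3 -m handwheel '[{"x":0.2,"y":3,"z":-0.2,"twist":0},{"x":0.2,"y":6,"z":-0.2,"twist":0},{"x":0.2,"y":8.5,"z":-0.2,"twist":0},{"x":0.2,"y":10.2,"z":-0.2,"twist":0},{"x":0.2,"y":11.2,"z":-0.2,"twist":0},{"x":0.2,"y":11.5,"z":-0.2,"twist":0},{"x":0.2,"y":11.5,"z":-0.2,"twist":0},{"x":0.2,"y":11.5,"z":-0.2,"twist":0}]'; python3 go.py 547.4 397.5 4.5 -17.8;  python3 -m handwheel '[{"x":0,"y":0,"z":0,"twist":0},{"x":0,"y":0,"z":0,"twist":0},{"x":0,"y":0,"z":0,"twist":0},{"x":0,"y":0,"z":0,"twist":0},{"x":0,"y":0,"z":0,"twist":0},{"x":0,"y":0,"z":0,"twist":0},{"x":0,"y":0,"z":0,"twist":0},{"x":0,"y":0,"z":0,"twist":0}]' 0 15
python3 - <<'E'
from h import *
p,d=optics.snapshot('scene'); cv2.imwrite('pics/s3.png',cv2.resize(p[100:260,380:600,::-1],None,fx=3,fy=3))
E
```

```text
t: 2.4
ee_pos: [549.2, 396.6, 6.9]
eef_rot: [0.699, -0.698, 0.109, -0.11]
force: [-0.4, -0.3, 0.7]
opening: 61.1
t 2.4 pos [549.2 396.6   6.9] heading -17.8 open 61.1 F [-0.4 -0.3  0.7]
shift cm [-0.2   0.24  0.03] twist -0.0 rows>= 1
t: 3.2
ee_pos: [548.6, 396.1, 5.6]
eef_rot: [0.699, -0.699, 0.109, -0.109]
force: [0.7, -0.1, 0.5]
opening: 21.7
```

View pics/s3.png

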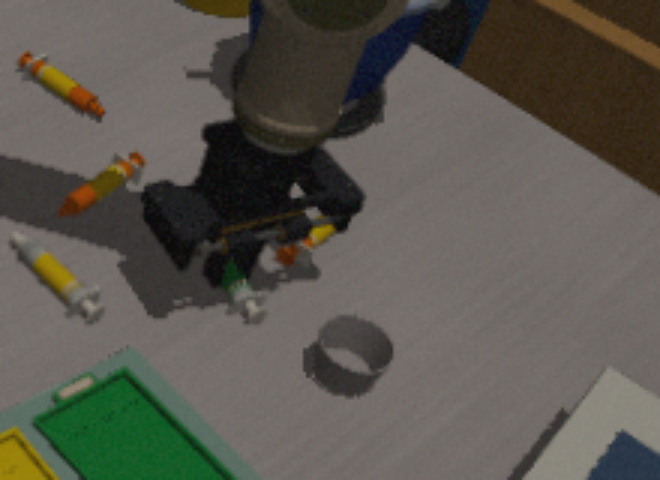

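Opening is 21.7 mm, so the 22 mm barrel is gripped. Lift.

```bash
python3 -m handwheel '[{"x":0,"y":-0.8,"z":0,"twist":0},{"x":0,"y":-2.5,"z":0,"twist":0},{"x":0,"y":-5,"z":0,"twist":0},{"x":0,"y":-7,"z":0,"twist":0},{"x":0,"y":-8,"z":0,"twist":0},{"x":0,"y":-8,"z":0,"twist":0}]'; python3 go.py 656 172 90 -184.8 f
python3 - <<'E'
from h import *
p,d=optics.snapshot('scene'); cv2.imwrite('pics/s4.png',cv2.resize(p[80:260,380:600,::-1],None,fx=3,fy=3))
E
```

```text
t: 3.85
ee_pos: [549.6, 396.8, 88.1]
eef_rot: [0.7, -0.698, 0.109, -0.11]
force: [0.8, -0.3, 0.4]
opening: 21.6
t 3.85 pos [549.6 396.8  88.1] heading -17.8 open 21.6 F [ 0.8 -0.3  0.4]
shift cm [ 17.01  -0.21 -18.14] twist 167.0 rows>= 20
```

View pics/s4.png

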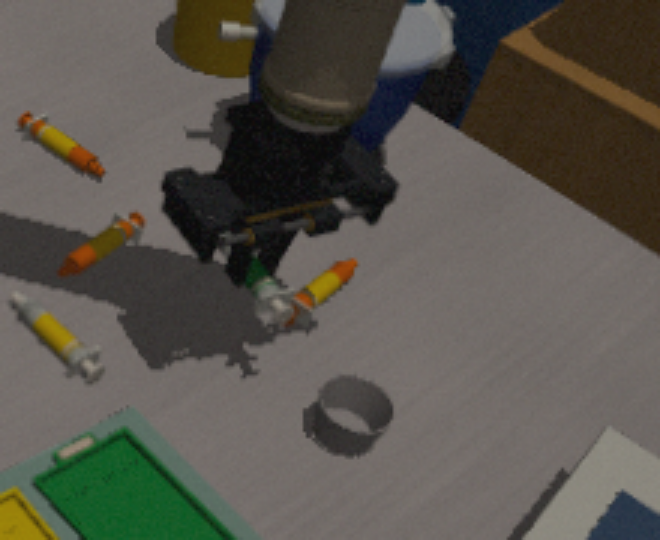

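The green syringe is held and lifted. Transit to its tray while turning.

```bash
python3 -m handwheel '[{"x":1,"y":0,"z":-1,"twist":8},{"x":2,"y":0,"z":-2,"twist":16},{"x":3,"y":0,"z":-3,"twist":24},{"x":4,"y":0,"z":-4,"twist":32},{"x":5,"y":0,"z":-5,"twist":40},{"x":6,"y":0,"z":-6,"twist":48},{"x":7,"y":0,"z":-7,"twist":56},{"x":8,"y":0,"z":-8,"twist":64},{"x":9,"y":0,"z":-9,"twist":72},{"x":10,"y":0,"z":-10,"twist":80},{"x":11,"y":0,"z":-11,"twist":88},{"x":12,"y":0,"z":-12,"twist":96},{"x":13,"y":0,"z":-13,"twist":104},{"x":14,"y":0,"z":-14,"twist":112},{"x":15,"y":0,"z":-15,"twist":120},{"x":16,"y":-0.1,"z":-16,"twist":128},{"x":16.5,"y":-0.2,"z":-17,"twist":136},{"x":17,"y":-0.2,"z":-18.1,"twist":144},{"x":17,"y":-0.2,"z":-18.1,"twist":152},{"x":17,"y":-0.2,"z":-18.1,"twist":159}]'; python3 go.py 656 172 90 -184.8
python3 -m handwheel '[{"x":0,"y":0,"z":0,"twist":4},{"x":0,"y":0,"z":0,"twist":8},{"x":0,"y":0,"z":0,"twist":8},{"x":0,"y":0,"z":0,"twist":8},{"x":0,"y":0,"z":0,"twist":8}]';  python3 go.py 656 172 10 -184.8
python3 - <<'E'
from h import *
p,d=optics.snapshot('scene'); cv2.imwrite('pics/s5.png',p[:,:,::-1])
p,d=optics.snapshot('top'); cv2.imwrite('pics/t5.png',cv2.resize(p[60:220,180:440,::-1],None,fx=3,fy=3))
E
```

```text
t: 5.9
ee_pos: [654.5, 170.8, 86.2]
eef_rot: [-0.017, 0.018, -0.707, 0.707]
force: [-0.4, 1.3, -0.7]
opening: 21.7
t 5.9 pos [654.5 170.8  86.2] heading -177.2 open 21.7 F [-0.4  1.3 -0.7]
shift cm [-0.16 -0.38 -0.11] twist 7.6 rows>= 1
t: 6.4
ee_pos: [654.9, 171.6, 87.1]
eef_rot: [0.029, -0.029, -0.706, 0.707]
force: [-0.1, -0.4, -1.0]
opening: 21.1
t 6.4 pos [654.9 171.6  87.1] heading 175.3 open 21.1 F [-0.1 -0.4 -1. ]
shift cm [-0.12  7.71 -0.05] twist 0.1 rows>= 2
```

View pics/s5.png

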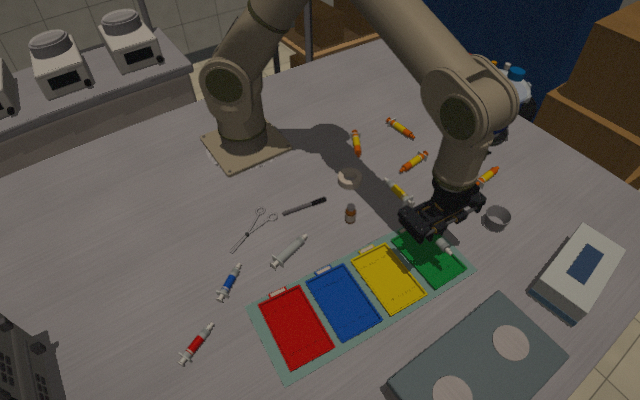

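View pics/t5.png

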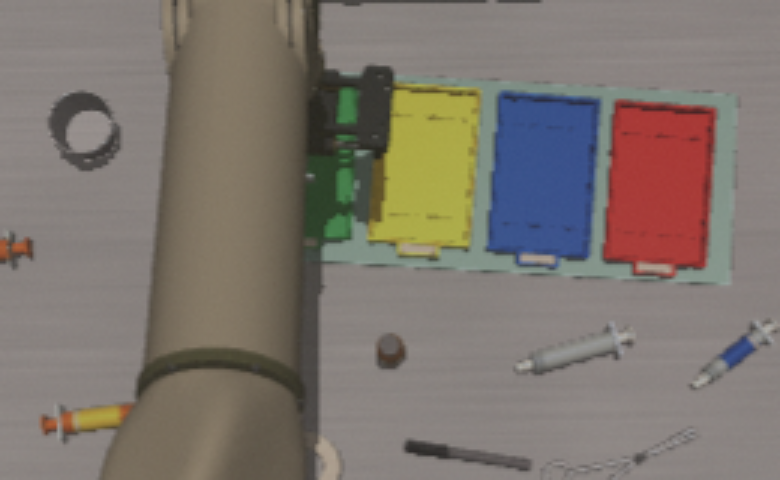

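The tip cap (450,250 in the scene view) points away from the robot and the syringe is over the green tray. Lower gently.

```bash
python3 -m handwheel '[{"x":-0.1,"y":1.5,"z":0,"twist":0},{"x":-0.1,"y":3.5,"z":0,"twist":0},{"x":-0.1,"y":5,"z":0,"twist":0},{"x":-0.1,"y":6,"z":0,"twist":0},{"x":-0.1,"y":6.6,"z":0,"twist":0},{"x":-0.1,"y":7,"z":0,"twist":0},{"x":-0.1,"y":7.2,"z":0,"twist":0},{"x":-0.1,"y":7.3,"z":0,"twist":0},{"x":-0.1,"y":7.3,"z":0,"twist":0},{"x":-0.1,"y":7.3,"z":0,"twist":0}]';python3 go.py 656 172 12 -184.8
```

```text
t: 7.5
ee_pos: [656.3, 171.7, 15.0]
eef_rot: [-0.029, 0.03, 0.707, -0.706]
force: [0.1, -1.0, -0.1]
opening: 21.3
t 7.5 pos [656.3 171.7  15. ] heading 175.2 open 21.3 F [ 0.1 -1.  -0.1]
shift cm [ 0.04  0.3  -0.02] twist -0.0 rows>= 1
```

```bash
python3 -m handwheel '[{"x":0,"y":0.1,"z":0,"twist":0},{"x":0,"y":0.2,"z":0,"twist":0},{"x":0,"y":0.2,"z":0,"twist":0},{"x":0,"y":0.2,"z":0,"twist":0}]';python3 -m handwheel '[{"x":0,"y":0.1,"z":0,"twist":0},{"x":0,"y":0.1,"z":0,"twist":0},{"x":0,"y":0.1,"z":0,"twist":0}]'
```

```text
t: 7.9
ee_pos: [656.0, 171.7, 12.5]
eef_rot: [-0.03, 0.03, 0.707, -0.706]
force: [-0.1, 0.5, 0.6]
opening: 21.4
t: 8.2
ee_pos: [656.1, 171.7, 11.6]
eef_rot: [-0.03, 0.03, 0.707, -0.706]
force: [0.2, 0.7, -0.4]
opening: 21.1
```

```bash
python3 -m handwheel '[{"x":0,"y":0.05,"z":0,"twist":0},{"x":0,"y":0.05,"z":0,"twist":0},{"x":0,"y":0.05,"z":0,"twist":0},{"x":0,"y":0.05,"z":0,"twist":0},{"x":0,"y":0.05,"z":0,"twist":0},{"x":0,"y":0.05,"z":0,"twist":0}]' 0.55
python3 -m handwheel '[{"x":0,"y":-2,"z":0,"twist":0},{"x":0,"y":-5,"z":0,"twist":0},{"x":0,"y":-9,"z":0,"twist":0},{"x":0,"y":-11,"z":0,"twist":0},{"x":0,"y":-11,"z":0,"twist":0}]'; python3 go.py 460 259.5 100 -2.7
```

```text
t: 8.8
ee_pos: [656.1, 171.7, 11.0]
eef_rot: [-0.03, 0.03, 0.707, -0.706]
force: [0.6, -0.6, 0.6]
opening: 47.5
t: 9.3
ee_pos: [657.9, 171.8, 124.8]
eef_rot: [-0.028, 0.031, 0.707, -0.706]
force: [0.8, -0.4, -0.3]
opening: 47.7
t 9.3 pos [657.9 171.8 124.8] heading 175.2 open 47.7 F [ 0.8 -0.4 -0.3]
shift cm [20.47  2.39 -7.07] twist 177.9 rows>= 21
```

```bash
python3 -m handwheel '[{"x":1,"y":0,"z":-0.4,"twist":-8},{"x":2,"y":0,"z":-0.8,"twist":-16},{"x":3,"y":0,"z":-1.2,"twist":-24},{"x":4,"y":0,"z":-1.6,"twist":-32},{"x":5,"y":0,"z":-2,"twist":-40},{"x":6,"y":0,"z":-2.4,"twist":-48},{"x":7,"y":0,"z":-2.8,"twist":-56},{"x":8,"y":0,"z":-3.2,"twist":-64},{"x":9,"y":0,"z":-3.6,"twist":-72},{"x":10,"y":0,"z":-4,"twist":-80},{"x":11,"y":0,"z":-4.4,"twist":-88},{"x":12,"y":0,"z":-4.8,"twist":-96},{"x":13,"y":0,"z":-5.2,"twist":-104},{"x":14,"y":0,"z":-5.6,"twist":-112},{"x":15,"y":0,"z":-6,"twist":-120},{"x":16,"y":0.5,"z":-6.4,"twist":-128},{"x":17,"y":1,"z":-6.8,"twist":-136},{"x":18,"y":1.5,"z":-7,"twist":-144},{"x":19,"y":2,"z":-7,"twist":-152},{"x":20,"y":2.3,"z":-7,"twist":-160}]' 0.7; python3 go.py 460 259.5 100 -2.7
python3 - <<'E'
from meas import *
p,d=optics.snapshot('top'); cv2.imwrite('pics/t6.png',cv2.resize(p[60:220,180:440,::-1],None,fx=3,fy=3))
p,d=optics.snapshot('scene'); cv2.imwrite('pics/s6.png',p[:,:,::-1])
E
```

```text
t: 11.3
ee_pos: [461.5, 257.9, 96.8]
eef_rot: [-0.691, 0.691, -0.15, 0.149]
force: [-0.1, -0.9, 0.1]
opening: 60.9
t 11.3 pos [461.5 257.9  96.8] heading -24.5 open 60.9 F [-0.1 -0.9  0.1]
shift cm [-0.2  -0.32  0.08] twist -21.8 rows>= 3
```

View pics/t6.png

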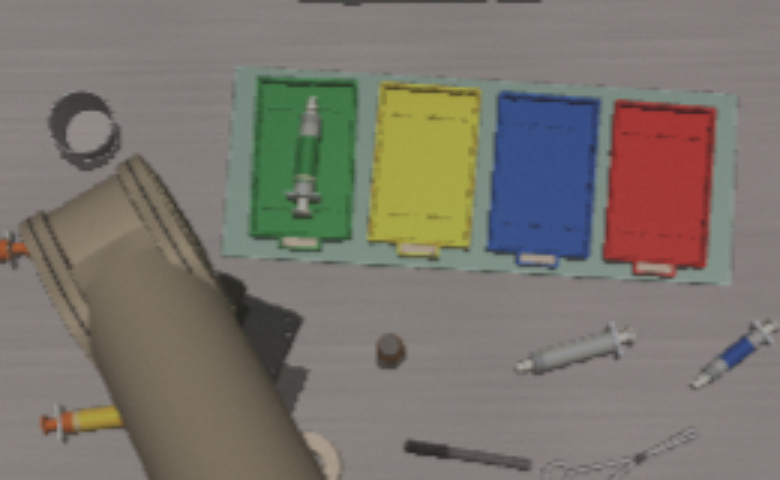

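View pics/s6.png

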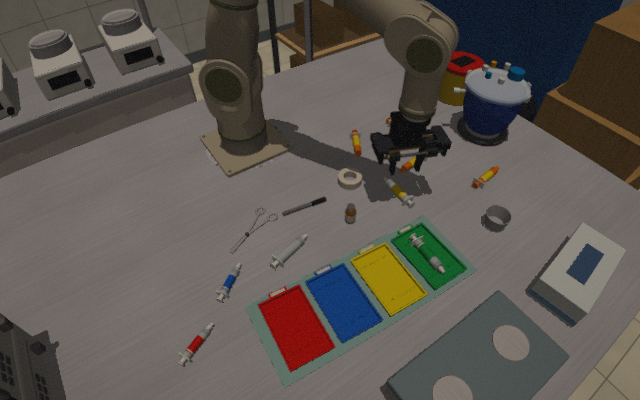

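Green lies central in its tray at (305,155) in the zoom, tip away. Next is yellow: finish the turn, then descend.

```bash
python3 -m handwheel '[{"x":-0.2,"y":-0.3,"z":0.1,"twist":-8},{"x":-0.2,"y":-0.3,"z":0.1,"twist":-16},{"x":-0.2,"y":-0.3,"z":0.1,"twist":-21.6},{"x":-0.2,"y":-0.3,"z":0.1,"twist":-21.6},{"x":-0.2,"y":-0.3,"z":0.1,"twist":-21.6}]'; python3 go.py 460 259.5 5 -2.7
```

```text
t: 11.9
ee_pos: [461.5, 259.7, 100.9]
eef_rot: [-0.707, 0.707, -0.022, 0.022]
force: [0.1, -0.6, 1.1]
opening: 60.9
t 11.9 pos [461.5 259.7 100.9] heading -3.5 open 60.9 F [ 0.1 -0.6  1.1]
shift cm [-0.15  9.59 -0.03] twist -0.8 rows>= 2
```

```bash
python3 -m handwheel '[{"x":-0.2,"y":3,"z":0,"twist":-0.8},{"x":-0.2,"y":6,"z":0,"twist":-0.8},{"x":-0.2,"y":8,"z":0,"twist":-0.8},{"x":-0.2,"y":9,"z":0,"twist":-0.8},{"x":-0.2,"y":9.5,"z":0,"twist":-0.8},{"x":-0.2,"y":9.5,"z":0,"twist":-0.8},{"x":-0.2,"y":9.5,"z":0,"twist":-0.8}]';  python3 -m handwheel '[{"x":0,"y":0,"z":0,"twist":0},{"x":0,"y":0,"z":0,"twist":0},{"x":0,"y":0,"z":0,"twist":0},{"x":0,"y":0,"z":0,"twist":0},{"x":0,"y":0,"z":0,"twist":0},{"x":0,"y":0,"z":0,"twist":0},{"x":0,"y":0,"z":0,"twist":0},{"x":0,"y":0,"z":0,"twist":0}]' 0 15
python3 -m handwheel '[{"x":0,"y":-0.8,"z":0,"twist":0},{"x":0,"y":-2.5,"z":0,"twist":0},{"x":0,"y":-5,"z":0,"twist":0},{"x":0,"y":-7,"z":0,"twist":0},{"x":0,"y":-9,"z":0,"twist":0},{"x":0,"y":-10,"z":0,"twist":0},{"x":0,"y":-10,"z":0,"twist":0}]'
python3 - <<'E'
from h import *
p,d=optics.snapshot('scene'); cv2.imwrite('pics/s7.png',cv2.resize(p[80:260,320:540,::-1],None,fx=3,fy=3))
E
python3 go.py 647 47.5 100 -185.2 f
```

```text
t: 12.6
ee_pos: [459.9, 260.4, 7.0]
eef_rot: [0.707, -0.707, 0.015, -0.016]
force: [-0.1, 0.4, 0.3]
opening: 60.9
t: 13.4
ee_pos: [459.2, 260.1, 6.1]
eef_rot: [0.707, -0.707, 0.015, -0.015]
force: [-0.2, -0.7, 1.4]
opening: 21.5
t: 14.1
ee_pos: [460.0, 260.5, 107.5]
eef_rot: [0.708, -0.706, 0.014, -0.016]
force: [0.7, 0.6, 0.3]
opening: 21.3
t 14.15 pos [459.4 260.2 106.3] heading -2.4 open 21.5 F [-0.8  0.4 -0.7]
shift cm [ 19.64   0.63 -20.46] twist 182.8 rows>= 22
```

View pics/s7.png

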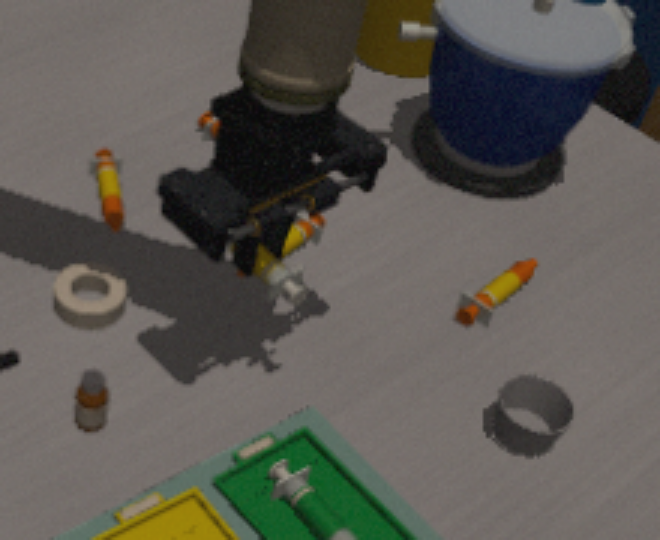

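Yellow is held (21.5 mm) and lifted. Transit to the yellow tray.

```bash
python3 -m handwheel '[{"x":1,"y":0,"z":-1,"twist":8},{"x":2,"y":0,"z":-2,"twist":16},{"x":3,"y":0,"z":-3,"twist":24},{"x":4,"y":0,"z":-4,"twist":32},{"x":5,"y":0,"z":-5,"twist":40},{"x":6,"y":0,"z":-6,"twist":48},{"x":7,"y":0,"z":-7,"twist":56},{"x":8,"y":0,"z":-8,"twist":64},{"x":9,"y":0,"z":-9,"twist":72},{"x":10,"y":0,"z":-10,"twist":80},{"x":11,"y":0,"z":-11,"twist":88},{"x":12,"y":0,"z":-12,"twist":96},{"x":13,"y":0,"z":-13,"twist":104},{"x":14,"y":0,"z":-14,"twist":112},{"x":15,"y":0,"z":-15,"twist":120},{"x":16,"y":0,"z":-16,"twist":128},{"x":17,"y":0.2,"z":-17.5,"twist":136},{"x":18,"y":0.4,"z":-19,"twist":144},{"x":19,"y":0.6,"z":-20,"twist":152},{"x":19.6,"y":0.6,"z":-20.5,"twist":160}]'; python3 go.py 647 47.5 100 -185.2
```

```text
t: 16.15
ee_pos: [646.1, 45.3, 98.3]
eef_rot: [-0.105, 0.106, -0.699, 0.7]
force: [0.9, 0.4, -0.4]
opening: 21.4
t 16.15 pos [646.1  45.3  98.3] heading -162.8 open 21.4 F [ 0.9  0.4 -0.4]
shift cm [-0.15 -0.17 -0.19] twist 22.4 rows>= 3
```

```bash
python3 -m handwheel '[{"x":0,"y":0,"z":0,"twist":8},{"x":0,"y":0,"z":0,"twist":16},{"x":0,"y":0,"z":0,"twist":22.6},{"x":0,"y":0,"z":0,"twist":22.6},{"x":0,"y":0,"z":0,"twist":22.6}]'; python3 go.py 647 47.5 12.5 -185.2
```

```text
t: 16.65
ee_pos: [646.0, 46.9, 99.1]
eef_rot: [0.03, -0.029, -0.706, 0.707]
force: [0.1, -0.6, -0.1]
opening: 21.6
t 16.65 pos [646.   46.9  99.1] heading 175.2 open 21.6 F [ 0.1 -0.6 -0.1]
shift cm [-0.11  8.65 -0.08] twist 0.4 rows>= 2
```

```bash
python3 -m handwheel '[{"x":-0.1,"y":1.5,"z":0,"twist":0},{"x":-0.1,"y":3.5,"z":0,"twist":0},{"x":-0.1,"y":5.5,"z":0,"twist":0},{"x":-0.1,"y":7,"z":0,"twist":0},{"x":-0.1,"y":7.8,"z":0,"twist":0},{"x":-0.1,"y":8.2,"z":0,"twist":0},{"x":-0.1,"y":8.4,"z":0,"twist":0},{"x":-0.1,"y":8.5,"z":0,"twist":0},{"x":-0.1,"y":8.6,"z":0,"twist":0},{"x":-0.1,"y":8.6,"z":0,"twist":0},{"x":-0.1,"y":8.6,"z":0,"twist":0}]';python3 go.py 647 47.5 12 -185.2
```

```text
t: 17.75
ee_pos: [647.6, 47.0, 14.3]
eef_rot: [-0.031, 0.031, 0.707, -0.706]
force: [-0.5, 0.2, 0.2]
opening: 21.4
t 17.75 pos [647.6  47.   14.3] heading 175.0 open 21.4 F [-0.5  0.2  0.2]
shift cm [ 0.07  0.23 -0.05] twist 0.2 rows>= 1
```

```bash
python3 -m handwheel '[{"x":0,"y":0.1,"z":0,"twist":0},{"x":0,"y":0.2,"z":0,"twist":0},{"x":0,"y":0.25,"z":0,"twist":0},{"x":0,"y":0.25,"z":0,"twist":0},{"x":0,"y":0.25,"z":0,"twist":0}]'
python3 -m handwheel '[{"x":0,"y":0,"z":0,"twist":0},{"x":0,"y":0,"z":0,"twist":0},{"x":0,"y":0,"z":0,"twist":0},{"x":0,"y":0,"z":0,"twist":0},{"x":0,"y":0,"z":0,"twist":0},{"x":0,"y":0,"z":0,"twist":0}]' 0.55
python3 -m handwheel '[{"x":0,"y":-2,"z":0,"twist":0},{"x":0,"y":-5,"z":0,"twist":0},{"x":0,"y":-9,"z":0,"twist":0},{"x":0,"y":-11,"z":0,"twist":0},{"x":0,"y":-11,"z":0,"twist":0}]'; python3 go.py 445.4 -266.4 110 -52.9 f
```

```text
t: 18.25
ee_pos: [647.6, 47.0, 12.1]
eef_rot: [-0.031, 0.031, 0.707, -0.706]
force: [-2.4, -0.3, 6.6]
opening: 21.5
t: 18.85
ee_pos: [647.4, 46.9, 11.5]
eef_rot: [-0.031, 0.031, 0.706, -0.706]
force: [0.1, 1.0, 0.2]
opening: 47.5
t: 19.35
ee_pos: [649.3, 46.7, 125.0]
eef_rot: [-0.029, 0.033, 0.707, -0.706]
force: [0.4, -0.7, -0.0]
opening: 47.9
t 19.35 pos [649.3  46.7 125. ] heading 175.0 open 47.9 F [ 0.4 -0.7 -0. ]
shift cm [17.58  1.36 32.97] twist 227.9 rows>= 27
```

Contact at 6.6 N was felt on the floor before release. Now to blue.

```bash
python3 -m handwheel '[{"x":1,"y":0,"z":2,"twist":-8},{"x":2,"y":0,"z":4,"twist":-16},{"x":3,"y":0,"z":6,"twist":-24},{"x":4,"y":0,"z":8,"twist":-32},{"x":5,"y":0,"z":10,"twist":-40},{"x":6,"y":0,"z":12,"twist":-48},{"x":7,"y":0,"z":14,"twist":-56},{"x":8,"y":0,"z":16,"twist":-64},{"x":9,"y":0,"z":18,"twist":-72},{"x":10,"y":0,"z":20,"twist":-80},{"x":11,"y":0,"z":22,"twist":-88},{"x":12,"y":0.5,"z":24,"twist":-96},{"x":13.5,"y":1,"z":26,"twist":-104},{"x":15,"y":1.4,"z":28,"twist":-112},{"x":16,"y":1.4,"z":30,"twist":-120},{"x":17,"y":1.4,"z":32,"twist":-128},{"x":17.6,"y":1.4,"z":33,"twist":-132},{"x":17.6,"y":1.4,"z":33,"twist":-132},{"x":17.6,"y":1.4,"z":33,"twist":-132},{"x":17.6,"y":1.4,"z":33,"twist":-132}]' 0.7; python3 go.py 445.4 -266.4 4.5 -52.9
python3 - <<'E'
from meas import *
p,d=optics.snapshot('top'); cv2.imwrite('pics/t8.png',cv2.resize(p[60:220,230:490,::-1],None,fx=3,fy=3))
p,d=optics.snapshot('scene'); cv2.imwrite('pics/s8.png',p[:,:,::-1])
E
```

```text
t: 21.35
ee_pos: [443.8, -265.5, 107.2]
eef_rot: [0.633, -0.633, 0.316, -0.316]
force: [0.5, 0.3, -1.2]
opening: 61.0
t 21.35 pos [ 443.8 -265.5  107.2] heading -53.0 open 61.0 F [ 0.5  0.3 -1.2]
shift cm [ 0.17 10.27  0.07] twist -0.1 rows>= 3
```

View pics/t8.png

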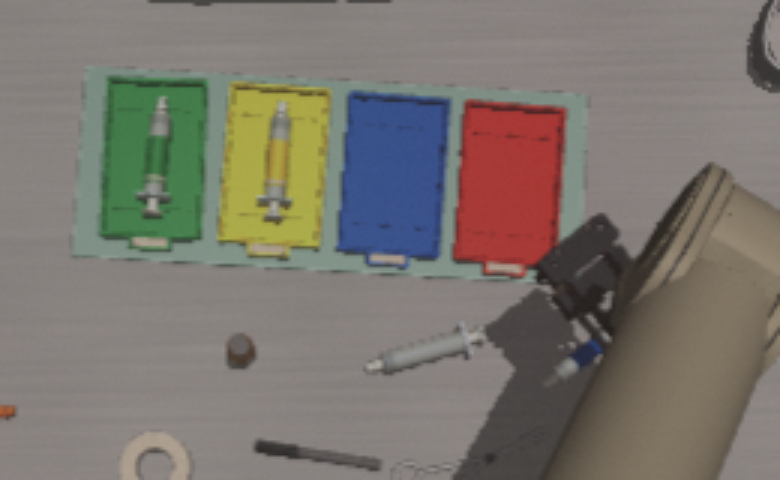

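View pics/s8.png

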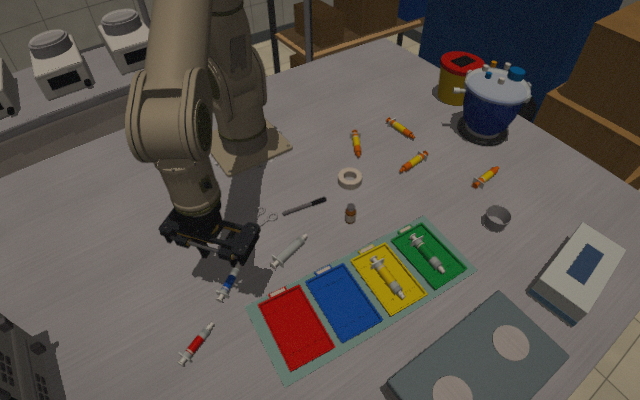

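Yellow is also centred. The gripper is aligned over blue (230,280). Descend, grip and lift.

```bash
python3 -m handwheel '[{"x":0.1,"y":3,"z":0,"twist":0},{"x":0.1,"y":6,"z":0,"twist":0},{"x":0.1,"y":8.5,"z":0,"twist":0},{"x":0.1,"y":9.7,"z":0,"twist":0},{"x":0.1,"y":10.2,"z":0,"twist":0},{"x":0.1,"y":10.2,"z":0,"twist":0},{"x":0.1,"y":10.2,"z":0,"twist":0}]';  python3 -m handwheel '[{"x":0,"y":0,"z":0,"twist":0},{"x":0,"y":0,"z":0,"twist":0},{"x":0,"y":0,"z":0,"twist":0},{"x":0,"y":0,"z":0,"twist":0},{"x":0,"y":0,"z":0,"twist":0},{"x":0,"y":0,"z":0,"twist":0},{"x":0,"y":0,"z":0,"twist":0},{"x":0,"y":0,"z":0,"twist":0}]' 0 15
python3 -m handwheel '[{"x":0,"y":-0.8,"z":0,"twist":0},{"x":0,"y":-2.5,"z":0,"twist":0},{"x":0,"y":-5,"z":0,"twist":0},{"x":0,"y":-7,"z":0,"twist":0},{"x":0,"y":-8.5,"z":0,"twist":0},{"x":0,"y":-9,"z":0,"twist":0},{"x":0,"y":-9,"z":0,"twist":0}]'
python3 - <<'E'
from h import *
p,d=optics.snapshot('scene'); cv2.imwrite('pics/s9.png',cv2.resize(p[150:350,120:380,::-1],None,fx=3,fy=3))
E
python3 go.py 634 -76.5 95 -185.3 f
```

```text
t: 22.15
ee_pos: [444.7, -267.6, 6.5]
eef_rot: [0.633, -0.633, 0.315, -0.316]
force: [0.2, -0.0, 0.2]
opening: 61.1
t: 22.95
ee_pos: [443.9, -267.3, 5.5]
eef_rot: [0.633, -0.633, 0.316, -0.316]
force: [0.1, 0.4, -0.0]
opening: 17.5
t: 23.65
ee_pos: [444.3, -267.4, 96.2]
eef_rot: [0.633, -0.633, 0.315, -0.316]
force: [-0.5, -0.4, -0.2]
opening: 17.7
t 23.7 pos [ 443.9 -267.1   95.4] heading -53.0 open 17.4 F [ 0.2  0.4 -0.3]
shift cm [-3.78  0.04 26.66] twist 132.3 rows>= 16
```

View pics/s9.png

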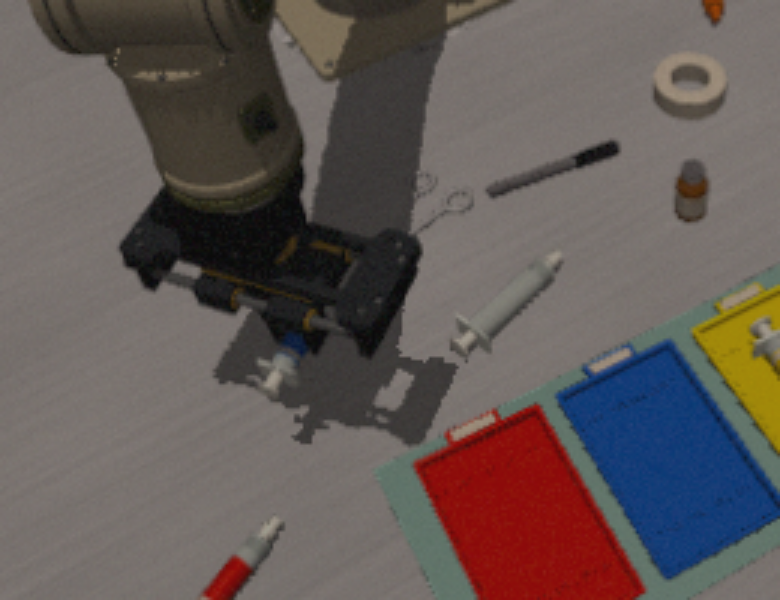

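Blue is gripped (17.5 mm) and lifted. Transit.

```bash
python3 -m handwheel '[{"x":-0.3,"y":0,"z":1.7,"twist":8},{"x":-0.5,"y":0,"z":3.4,"twist":16},{"x":-0.8,"y":0,"z":5.1,"twist":24},{"x":-1,"y":0,"z":6.8,"twist":32},{"x":-1.2,"y":0,"z":8.5,"twist":40},{"x":-1.5,"y":0,"z":10.2,"twist":48},{"x":-1.7,"y":0,"z":11.9,"twist":56},{"x":-2,"y":0,"z":13.6,"twist":64},{"x":-2.2,"y":0,"z":15.3,"twist":72},{"x":-2.5,"y":0,"z":17,"twist":80},{"x":-2.7,"y":0,"z":18.7,"twist":88},{"x":-3,"y":0,"z":20.4,"twist":96},{"x":-3.2,"y":0,"z":22.1,"twist":104},{"x":-3.5,"y":0,"z":23.8,"twist":112},{"x":-3.7,"y":0,"z":25.5,"twist":120},{"x":-3.8,"y":0,"z":26.5,"twist":128},{"x":-3.8,"y":0,"z":26.7,"twist":132.3},{"x":-3.8,"y":0,"z":26.7,"twist":132.3},{"x":-3.8,"y":0,"z":26.7,"twist":132.3},{"x":-3.8,"y":0,"z":26.7,"twist":132.3}]'; python3 go.py 634 -76.5 11.5 -185.3
```

```text
t: 25.7
ee_pos: [633.9, -76.8, 95.2]
eef_rot: [0.033, -0.032, -0.706, 0.706]
force: [0.4, -0.7, -0.1]
opening: 17.1
t 25.7 pos [633.9 -76.8  95.2] heading 174.8 open 17.1 F [ 0.4 -0.7 -0.1]
shift cm [-0.01  8.37 -0.03] twist 0.1 rows>= 2
```

```bash
python3 -m handwheel '[{"x":0,"y":1.5,"z":0,"twist":0},{"x":0,"y":3.5,"z":0,"twist":0},{"x":0,"y":5.5,"z":0,"twist":0},{"x":0,"y":7,"z":0,"twist":0},{"x":0,"y":7.6,"z":0,"twist":0},{"x":0,"y":8,"z":0,"twist":0},{"x":0,"y":8.2,"z":0,"twist":0},{"x":0,"y":8.3,"z":0,"twist":0},{"x":0,"y":8.35,"z":0,"twist":0},{"x":0,"y":8.35,"z":0,"twist":0},{"x":0,"y":8.35,"z":0,"twist":0},{"x":0,"y":8.35,"z":0,"twist":0}]'
```

```text
t: 26.9
ee_pos: [634.5, -76.2, 12.2]
eef_rot: [-0.033, 0.033, 0.706, -0.706]
force: [-0.5, 0.0, -0.1]
opening: 17.4
```

```bash
python3 -m handwheel '[{"x":0,"y":0.05,"z":0,"twist":0},{"x":0,"y":0.1,"z":0,"twist":0},{"x":0,"y":0.1,"z":0,"twist":0},{"x":0,"y":0.1,"z":0,"twist":0}]'
python3 -m handwheel '[{"x":0,"y":0,"z":0,"twist":0},{"x":0,"y":0,"z":0,"twist":0},{"x":0,"y":0,"z":0,"twist":0},{"x":0,"y":0,"z":0,"twist":0},{"x":0,"y":0,"z":0,"twist":0},{"x":0,"y":0,"z":0,"twist":0}]' 0.55
python3 -m handwheel '[{"x":0,"y":-2,"z":0,"twist":0},{"x":0,"y":-5,"z":0,"twist":0},{"x":0,"y":-9,"z":0,"twist":0},{"x":0,"y":-11,"z":0,"twist":0},{"x":0,"y":-11,"z":0,"twist":0}]'; python3 go.py 541.8 -392.7 110 -64.2 f
```

```text
t: 27.3
ee_pos: [634.5, -76.2, 11.5]
eef_rot: [-0.033, 0.033, 0.706, -0.706]
force: [-2.5, 1.1, 5.3]
opening: 17.4
t: 27.9
ee_pos: [634.3, -76.3, 11.0]
eef_rot: [-0.033, 0.033, 0.706, -0.706]
force: [0.0, -0.7, 0.0]
opening: 47.2
t: 28.4
ee_pos: [636.0, -76.8, 124.3]
eef_rot: [-0.031, 0.035, 0.706, -0.706]
force: [0.1, 0.4, 0.1]
opening: 47.9
t 28.4 pos [636.  -76.8 124.3] heading 174.7 open 47.9 F [0.1 0.4 0.1]
shift cm [ 6.46  1.38 32.33] twist 238.9 rows>= 28
```

Blue is set down. Now red.

```bash
python3 -m handwheel '[{"x":0.4,"y":0,"z":2.2,"twist":-8},{"x":0.8,"y":0,"z":4.4,"twist":-16},{"x":1.3,"y":0,"z":6.6,"twist":-24},{"x":1.7,"y":0,"z":8.8,"twist":-32},{"x":2.2,"y":0,"z":11,"twist":-40},{"x":2.6,"y":0,"z":13.2,"twist":-48},{"x":3,"y":0,"z":15.4,"twist":-56},{"x":3.5,"y":0,"z":17.6,"twist":-64},{"x":4,"y":0,"z":19.8,"twist":-72},{"x":4.4,"y":0,"z":22,"twist":-80},{"x":4.8,"y":0.5,"z":24.2,"twist":-88},{"x":5.3,"y":1,"z":26.4,"twist":-96},{"x":5.7,"y":1.3,"z":28.6,"twist":-104},{"x":6.2,"y":1.3,"z":30.8,"twist":-112},{"x":6.4,"y":1.3,"z":32.3,"twist":-120},{"x":6.4,"y":1.3,"z":32.3,"twist":-121},{"x":6.4,"y":1.3,"z":32.3,"twist":-121},{"x":6.4,"y":1.3,"z":32.3,"twist":-121}]' 0.7; python3 go.py 541.8 -392.7 4.5 -64.2
python3 - <<'E'
from meas import *
p,d=optics.snapshot('top'); cv2.imwrite('pics/t10.png',cv2.resize(p[60:220,230:490,::-1],None,fx=3,fy=3))
E
```

```text
t: 30.2
ee_pos: [541.4, -390.4, 107.5]
eef_rot: [0.599, -0.598, 0.377, -0.377]
force: [-0.3, 0.4, 0.1]
opening: 61.1
t 30.2 pos [ 541.4 -390.4  107.5] heading -64.4 open 61.1 F [-0.3  0.4  0.1]
shift cm [ 0.24 10.3  -0.07] twist -0.2 rows>= 3
```

View pics/t10.png

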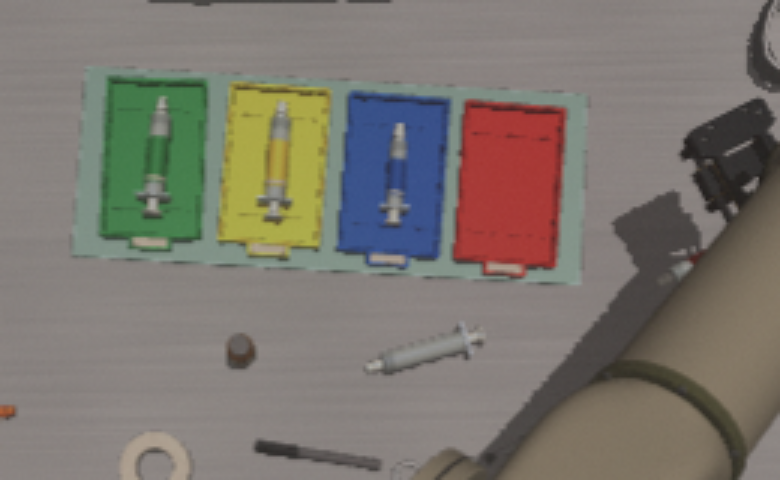

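Blue is centred with its tip away. The plain syringe and vial haven't moved. Grip red.

```bash
python3 -m handwheel '[{"x":0.2,"y":3,"z":-0.1,"twist":0},{"x":0.2,"y":6,"z":-0.1,"twist":0},{"x":0.2,"y":8.5,"z":-0.1,"twist":0},{"x":0.2,"y":9.7,"z":-0.1,"twist":0},{"x":0.2,"y":10.2,"z":-0.1,"twist":0},{"x":0.2,"y":10.2,"z":-0.1,"twist":0},{"x":0.2,"y":10.2,"z":-0.1,"twist":0}]';  python3 -m handwheel '[{"x":0,"y":0,"z":0,"twist":0},{"x":0,"y":0,"z":0,"twist":0},{"x":0,"y":0,"z":0,"twist":0},{"x":0,"y":0,"z":0,"twist":0},{"x":0,"y":0,"z":0,"twist":0},{"x":0,"y":0,"z":0,"twist":0},{"x":0,"y":0,"z":0,"twist":0},{"x":0,"y":0,"z":0,"twist":0}]' 0 15
python3 -m handwheel '[{"x":0,"y":-0.8,"z":0,"twist":0},{"x":0,"y":-2.5,"z":0,"twist":0},{"x":0,"y":-5,"z":0,"twist":0},{"x":0,"y":-7,"z":0,"twist":0},{"x":0,"y":-8.5,"z":0,"twist":0},{"x":0,"y":-9,"z":0,"twist":0},{"x":0,"y":-9,"z":0,"twist":0}]'
python3 - <<'E'
from h import *
p,d=optics.snapshot('scene'); cv2.imwrite('pics/s11.png',cv2.resize(p[180:400,80:340,::-1],None,fx=2.5,fy=2.5))
E
python3 go.py 623.5 -197.5 95 -185.5 f
```

```text
t: 30.95
ee_pos: [541.5, -394.6, 7.3]
eef_rot: [0.599, -0.599, 0.376, -0.377]
force: [-0.4, 0.2, -0.3]
opening: 61.0
t: 31.75
ee_pos: [540.7, -394.2, 6.0]
eef_rot: [0.599, -0.599, 0.376, -0.376]
force: [-0.7, 1.0, 0.4]
opening: 17.8
t: 32.45
ee_pos: [541.0, -394.4, 96.9]
eef_rot: [0.599, -0.599, 0.376, -0.377]
force: [0.3, 0.4, -0.5]
opening: 17.4
t 32.5 pos [ 540.6 -394.    95.8] heading -64.3 open 17.1 F [ 0.1  0.  -0.5]
shift cm [-14.11   0.09  15.99] twist 121.2 rows>= 15
```

View pics/s11.png

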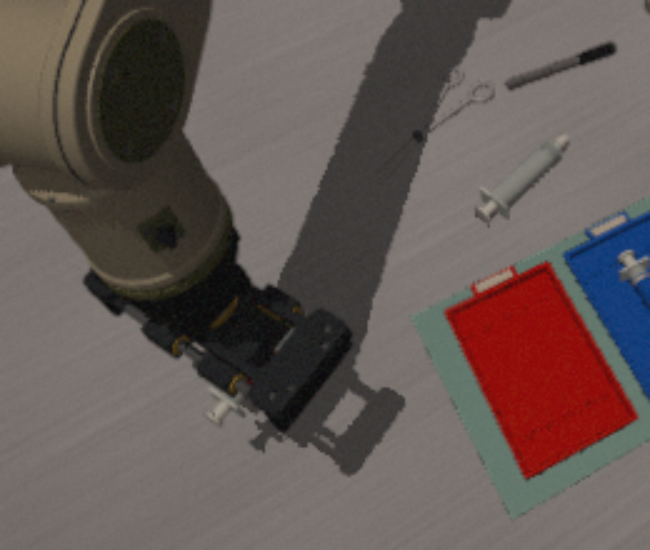

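Red is held (flange visible at 222,405, off the table). Transit.

```bash
python3 -m handwheel '[{"x":-1,"y":0,"z":1.1,"twist":8},{"x":-2,"y":0,"z":2.2,"twist":16},{"x":-3,"y":0,"z":3.3,"twist":24},{"x":-4,"y":0,"z":4.4,"twist":32},{"x":-5,"y":0,"z":5.5,"twist":40},{"x":-6,"y":0,"z":6.6,"twist":48},{"x":-7,"y":0,"z":7.7,"twist":56},{"x":-8,"y":0,"z":8.8,"twist":64},{"x":-9,"y":0,"z":9.9,"twist":72},{"x":-10,"y":0,"z":11,"twist":80},{"x":-11,"y":0,"z":12.1,"twist":88},{"x":-12,"y":0,"z":13.2,"twist":96},{"x":-13,"y":0,"z":14.3,"twist":104},{"x":-13.6,"y":0,"z":15.2,"twist":112},{"x":-14.1,"y":0,"z":16,"twist":120},{"x":-14.1,"y":0,"z":16,"twist":121},{"x":-14.1,"y":0,"z":16,"twist":121},{"x":-14.1,"y":0,"z":16,"twist":121}]'; python3 go.py 623.5 -197.5 12 -185.5
```

```text
t: 34.3
ee_pos: [623.0, -198.6, 95.7]
eef_rot: [0.032, -0.032, -0.706, 0.706]
force: [-0.3, -0.6, -0.8]
opening: 17.7
t 34.3 pos [ 623.  -198.6   95.7] heading 174.8 open 17.7 F [-0.3 -0.6 -0.8]
shift cm [-0.04  8.36 -0.12] twist 0.3 rows>= 2
```

```bash
python3 -m handwheel '[{"x":0,"y":1.5,"z":-0.1,"twist":0},{"x":0,"y":3.5,"z":-0.1,"twist":0},{"x":0,"y":5.5,"z":-0.1,"twist":0},{"x":0,"y":7,"z":-0.1,"twist":0},{"x":0,"y":7.6,"z":-0.1,"twist":0},{"x":0,"y":8,"z":-0.1,"twist":0},{"x":0,"y":8.2,"z":-0.1,"twist":0},{"x":0,"y":8.3,"z":-0.1,"twist":0},{"x":0,"y":8.35,"z":-0.1,"twist":0},{"x":0,"y":8.35,"z":-0.1,"twist":0},{"x":0,"y":8.35,"z":-0.1,"twist":0},{"x":0,"y":8.35,"z":-0.1,"twist":0}]'
python3 -m handwheel '[{"x":0,"y":0.05,"z":0,"twist":0},{"x":0,"y":0.1,"z":0,"twist":0},{"x":0,"y":0.1,"z":0,"twist":0},{"x":0,"y":0.1,"z":0,"twist":0}]'
```

```text
t: 35.5
ee_pos: [623.9, -196.8, 12.7]
eef_rot: [-0.033, 0.033, 0.706, -0.706]
force: [-0.5, 0.1, -0.2]
opening: 17.5
t: 35.9
ee_pos: [623.9, -196.8, 11.9]
eef_rot: [-0.033, 0.033, 0.706, -0.706]
force: [-1.8, 1.7, 5.5]
opening: 17.5
```

Floor contact. Release, rise and back away.

```bash
python3 -m handwheel '[{"x":0,"y":0,"z":0,"twist":0},{"x":0,"y":0,"z":0,"twist":0},{"x":0,"y":0,"z":0,"twist":0},{"x":0,"y":0,"z":0,"twist":0},{"x":0,"y":0,"z":0,"twist":0},{"x":0,"y":0,"z":0,"twist":0}]' 0.55
python3 -m handwheel '[{"x":0,"y":-2,"z":0,"twist":0},{"x":0,"y":-5,"z":0,"twist":0},{"x":0,"y":-9,"z":0,"twist":0},{"x":0,"y":-13,"z":0,"twist":0},{"x":0,"y":-16,"z":4,"twist":0},{"x":0,"y":-16,"z":8,"twist":0},{"x":0,"y":-16,"z":12,"twist":0},{"x":0,"y":-16,"z":16,"twist":0},{"x":0,"y":-16,"z":20,"twist":0},{"x":0,"y":-16,"z":23,"twist":0},{"x":0,"y":-16,"z":25,"twist":0},{"x":0,"y":-16,"z":25,"twist":0},{"x":0,"y":-16,"z":25,"twist":0}]'
python3 - <<'E'
from meas import *
p,d=optics.snapshot('top'); cv2.imwrite('pics/t12.png',cv2.resize(p[60:220,230:490,::-1],None,fx=3,fy=3))
sp,_=optics.snapshot('scene'); cv2.imwrite('pics/s12.png',sp[:,:,::-1])
def line(a,b):pass
syr(d,(346,396,164,190),11,(0,1)); syr(d,(300,320,165,190),29,(1,0))
# syringes in trays: non-saturated pixels inside tray interior
T={'green':(656,172.,-5),'yellow':(647.1,47.2,-5.2),'blue':(633.6,-76.5,-5.3),'red':(623.2,-197.6,-5.8)}
vv,uu=np.mgrid[60:180,230:450]; uv=np.c_[uu.ravel(),vv.ravel()]
for n,(x,y,a) in T.items():
    z=17 if n in('green','yellow') else 15
    g=onz('top',uv,z)[:,:2]-[x,y]; c,s=np.cos(np.radians(a)),np.sin(np.radians(a)); q=np.c_[g@[c,s],g@[-s,c]]
    D=d[uv[:,1],uv[:,0]]; w=bydepth('top',uv,D)
    k=(abs(q[:,0])<70)&(abs(q[:,1])<38)&(D>0)&(w[:,2]>11)
    pt=q[k]; L=np.polyfit(pt[:,0],pt[:,1],1); mid=(pt[:,0].min()+pt[:,0].max())/2
    print(n,k.sum(),'along',mid.round(1),'len',np.ptp(pt[:,0]).round(1),'across',np.polyval(L,mid).round(1),'deg',np.degrees(np.arctan(L[0])).round(1),'topz',np.percentile(w[k,2],90).round(1))
E
```

```text
t: 36.5
ee_pos: [623.8, -196.8, 11.5]
eef_rot: [-0.033, 0.033, 0.706, -0.706]
force: [0.0, 0.0, -0.4]
opening: 47.1
t: 37.8
ee_pos: [600.5, -445.8, 171.2]
eef_rot: [-0.033, 0.033, 0.706, -0.706]
force: [0.5, 0.7, -0.6]
opening: 47.8
(346, 396, 164, 190) n 1269 mid [450.5 -99.4] yaw 90.9 len 153.9 wid 81.6 maxz 1351.7
(300, 320, 165, 190) n 104 mid [452.   92.2] yaw 86.2 len 48.9 wid 33.6 maxz 1351.7
green 301 along -1.3 len 134.2 across 1.5 deg -0.1 topz 30.7
yellow 297 along 0.8 len 136.9 across 2.0 deg 1.5 topz 30.0
blue 242 along -0.2 len 138.3 across 1.1 deg -1.7 topz 25.5
red 226 along 0.1 len 125.6 across 0.6 deg 1.6 topz 25.9
```

View pics/t12.png

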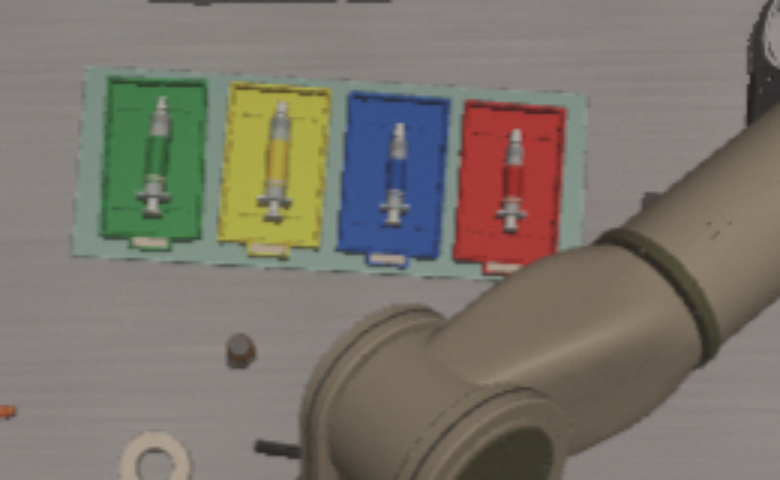

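View pics/s12.png

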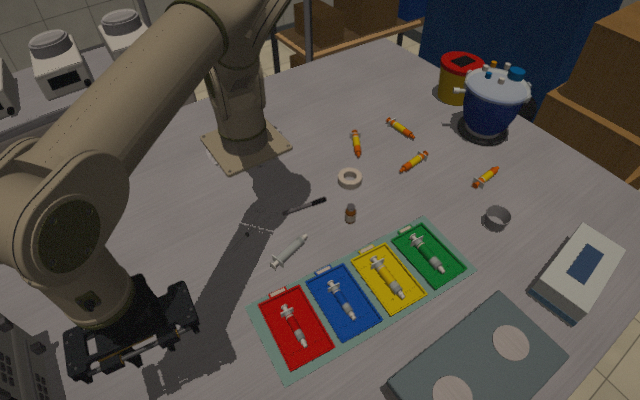

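All four syringes are centred in their trays with tips away. The vial (350,213) and plain syringe (289,251) are where they were in the scene view, and the arm is clear. Hand in.

```bash
python3 -c "
from cell import bot
print(bot.finish_job())"
```

```text
the job is handed in; nothing more can be done
None
```

I laid all four labelled syringes in the trays of their own colour, tip caps pointing away from the robot. The job was handed in at about 38 s of the 120 s allowed; no verdict was reported.

**Placement:** The last top-camera picture puts each syringe within about 2 mm of its tray's middle, both along and across, and within 2° of its length.

**Setting down:** For yellow, blue and red I felt the tray floor at 5–7 N before letting go. For green I saw no clear contact, but released at the same height.

**Left alone:** In the last scene view the unlabelled syringe and the vial are where they started and the vial is upright.

**Checks that disagreed:**
- **Syringe lengths:** In the trays they measured 126–138 mm, where they should be 106 or 124 mm. I put this down to tray-wall pixels getting in. In the picture each one sits central.
- **Unlabelled syringe and vial:** The arm hid the unlabelled syringe from the top camera at the end, so its measurement there is not valid. I checked it by eye in the scene view. The vial measured about 5 mm off its first reading, roughly the noise of that measurement.
- **Green tray:** Its fitted position was less certain than the others. I set it to about 2 mm from the fit, going by the spacing of the other trays.

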